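Sort a mixed stack of agar dishes by medium

ROBOT

A 6-joint arm with a two-finger parallel gripper is mounted at the origin on the work surface. World frame = base frame: x ahead of the robot, y to its left, z up, the work surface at z = 0. Lengths are in m, angles in degrees, forces in N, time in s.
With the tool pointing down it reaches from about 0.25 to 0.725 m from the base axis. Payload 9.7 kg.
Tool frame: the origin (TCP) lies between the finger pads; the fingertips stand 11 mm ahead of it and the grasp point (between the pads) lies 8 mm behind it; y points along the fingers, x is the direction in which the jaws open and shut, and the axes are right-handed (so a half turn about y gives the same grasp; the last joint's range is limited). The gripper opens to 85 mm and grips with 20 to 120 N. Pads are 22 mm wide; open, the fingers measure 114 mm over their backs; the gripper's body (76 mm by 85 mm) begins 54 mm behind the grasp point. The pads swing forward as they close: fully open they stand 13 mm farther back than shut.
Start: joints at [66.406, 4.979, 10.078, 95.1, 0, 90], TCP at [0.22, 0.504, 0.242] pointing down, gripper open.
Joint ranges: [-179.16, 179.16], [-48.56, 103.87], [-65.8, 70.77], [-126.05, 130.52], [-82.76, 87.17], [-180, 180]. Speed limits (degrees/s): [127.2, 127.2, 147.25, 180, 180, 180].

INTERFACE

Orientations are given as [roll, pitch, yaw] about the fixed x, y, z axes, in that order (R = Rz(yaw) Ry(pitch) Rx(roll)).
In Python, from workcell import bot, vision gives the robot as it stands. The module is installed in compiled form; this text tells all that it offers.
- The arm moves only by the shell command python3 -m crank 'ROWS' [OPENING] [FORCE]. ROWS is text: rows parted by semicolons, each of 6 numbers parted by spaces: the shift along the tool's x, y, z in m, then the turn, a rotation vector about the tool's x, y, z in rad. A call has 1 to 8 rows; each row is the pose to reach, as a shift and turn from the pose commanded when the call began, along the tool's axes at that moment; what a row does not reach only later rows make up. A row lasts 1/10 s, in which the tool goes at most 50 mm and 8.59 degrees, less where a joint would pass 70% of its speed; a pose out of reach is approached as far as the arm can. A call with a gripper value outside its range is refused whole. OPENING is the gripper's target within -1 to 1 (shut at 1, half-way at 0, fully open at -1), set as the call begins (- or left out, the last holds). The fingers move at their own pace and stop on an object; FORCE is the grip in N (left out, the last holds). Time passes only in rows, so rows that repeat a pose let the fingers close. It gives the time, the measured TCP pose, the force and the opening at its end, in the units of the state.
- bot.get_obs(): the state, without advancing time (a new reading comes with each control period).
- vision.camera(name): name is "side" or "top"; returns the picture (384x512x3 uint8, red, green, blue); there is no depth.
- vision.get_calibration(name): a dict with "fx", "fy", "cx", "cy" (pixels), "distortion" ([k1, k2, p1, p2, k3] as OpenCV has them; the pictures are not rectified), "rvec" (rotation vector, rad) and "tvec" (3), from world to camera coordinates, as OpenCV has them. Camera axes: x right, y down, z forward; pixel columns grow to the right and rows downward; lengths in m; the calibration is good to about 2 mm. A picture is of the moment at which its call begins. get_calibration takes no time and is no camera call.
- bot.job_done(): hands the job in, once; it reports no verdict.
The state is a dict: "time": time; "q": joint angles; "qd": joint speeds; "joint_efforts": joint torques, N m; "ee_pos": TCP position; "tcp_rot": TCP orientation; "wrist_force": force on the tool from outside, world axes, zero at the start; "torque": the same for the moment, N m; "opening": finger opening in m.
Only numpy, scipy, OpenCV 4.12 (cv2) and the standard library are available. Lean on these libraries where they do the work, as an engineer would, in place of code of your own. Each camera call takes 0.05 s, during which the arm holds its last target. There are 200 camera calls.

TASK

The four agar dishes in the leaning mixed stack need sorting by medium for the incubators: take the stack apart from the top and set each dish squarely on top of the single dish of the same agar colour (red, straw-yellow, blue-green, black) that is already laid out. Keep every dish level, set them down rather than dropping them, and leave the dishes already laid out where they are.

Things in the scene. Friction and masses are not known exactly. Their poses are not given: they have to be found in the camera images.
- dish_red_c (a point): Centre (half-way up) of the loose dish with blood-red agar that is the uppermost of the four in the mixed stack at the start. Round clear-plastic agar dish, lid sealed on, 60 mm diameter, 16 mm high, about 35 g, flat top and bottom; z is its axis. The stack is askew: each dish lies 8 to 12 mm off the one under it. It stands on a bare aluminium plate 100 mm square, 4 mm thick, so the four centres start about 12, 28, 44 and 60 mm above the bench.
- dish_straw_c (a point): Centre (half-way up) of the loose dish with straw-yellow agar that is the third from below of the four in the mixed stack at the start. Round clear-plastic agar dish, lid sealed on, 60 mm diameter, 16 mm high, about 35 g, flat top and bottom; z is its axis. The stack is askew: each dish lies 8 to 12 mm off the one under it. It stands on a bare aluminium plate 100 mm square, 4 mm thick, so the four centres start about 12, 28, 44 and 60 mm above the bench.
- dish_teal_c (a point): Centre (half-way up) of the loose dish with blue-green agar that is the lowest of the four in the mixed stack at the start. Round clear-plastic agar dish, lid sealed on, 60 mm diameter, 16 mm high, about 35 g, flat top and bottom; z is its axis. The stack is askew: each dish lies 8 to 12 mm off the one under it. It stands on a bare aluminium plate 100 mm square, 4 mm thick, so the four centres start about 12, 28, 44 and 60 mm above the bench.
- dish_black_c (a point): Centre (half-way up) of the loose dish with black (charcoal) agar that is the second from below of the four in the mixed stack at the start. Round clear-plastic agar dish, lid sealed on, 60 mm diameter, 16 mm high, about 35 g, flat top and bottom; z is its axis. The stack is askew: each dish lies 8 to 12 mm off the one under it. It stands on a bare aluminium plate 100 mm square, 4 mm thick, so the four centres start about 12, 28, 44 and 60 mm above the bench.
- pile_red_c (a point): Centre (half-way up) of the single blood-red dish already laid out: same loose 60 x 16 mm dish, flat on an aluminium plate (100 mm square, 4 mm thick), its centre 12 mm above the bench; a dish set on it has its centre 16 mm higher. Plates stand 150 mm or more apart, between them only vials 40 mm high, 90 mm or more from a plate's middle; nothing over 70 mm tall but the stack is within 130 mm of one.
- pile_straw_c (a point): Centre (half-way up) of the single straw-yellow dish already laid out: same loose 60 x 16 mm dish, flat on an aluminium plate (100 mm square, 4 mm thick), its centre 12 mm above the bench; a dish set on it has its centre 16 mm higher. Plates stand 150 mm or more apart, between them only vials 40 mm high, 90 mm or more from a plate's middle; nothing over 70 mm tall but the stack is within 130 mm of one.
- pile_teal_c (a point): Centre (half-way up) of the single blue-green dish already laid out: same loose 60 x 16 mm dish, flat on an aluminium plate (100 mm square, 4 mm thick), its centre 12 mm above the bench; a dish set on it has its centre 16 mm higher. Plates stand 150 mm or more apart, between them only vials 40 mm high, 90 mm or more from a plate's middle; nothing over 70 mm tall but the stack is within 130 mm of one.
- pile_black_c (a point): Centre (half-way up) of the single black (charcoal) dish already laid out: same loose 60 x 16 mm dish, flat on an aluminium plate (100 mm square, 4 mm thick), its centre 12 mm above the bench; a dish set on it has its centre 16 mm higher. Plates stand 150 mm or more apart, between them only vials 40 mm high, 90 mm or more from a plate's middle; nothing over 70 mm tall but the stack is within 130 mm of one.
Mind the look-alikes: they are no part of the job. Leave any purple look-alike of the part that bears dish_black_c alone.

How it is judged:
By the outcome, as a careful person would: the job done as asked, in the order asked, and still so for the second after the job is handed in, with the robot touching nothing.
It also fails if it takes over 109 s, if anything falls off the work surface, if the arm or the gripper's body presses on something with over 40 N, if the wrist force passes 120 N, or if a joint passes its speed limit or range.

## Working session

There is one attempt and no reset: what is moved stays moved. The work goes in short steps, Python scripts to look and compute and a shell command to move; the robot and the scene stay as the last step left them, time stands still between calls to the robot, and variables do not carry over. Pictures are saved under pics/ and viewed, about 12 in all and at most 16, crops included, and the job is handed in when it is done.

```bash
mkdir -p pics; python3 - <<'E'
from workcell import bot, vision
import cv2
for n in("top","side"):
    im=vision.camera(n); cv2.imwrite(f"pics/{n}0.png",cv2.resize(im[:,:,::-1],(800,600),interpolation=cv2.INTER_CUBIC)); cv2.imwrite(f"{n}0raw.png",im[:,:,::-1])
    print(n,vision.get_calibration(n))
print(bot.get_obs())
E
```

```text
top {'fx': 358.4390191367202, 'fy': 358.4390191367202, 'cx': 260.6874604109309, 'cy': 187.10591588145462, 'distortion': array([-0.10154125,  0.        ,  0.        ,  0.        ,  0.        ]), 'rvec': array([ 2.10158033, -2.14917331,  0.1488734 ]), 'tvec': array([0.02466469, 0.51867076, 0.84126189])}
side {'fx': 359.01531732374497, 'fy': 359.01531732374497, 'cx': 254.62533688839767, 'cy': 192.54731540679074, 'distortion': array([0.00130939, 0.        , 0.        , 0.        , 0.        ]), 'rvec': array([ 0.23641137, -2.66567343,  1.49758471]), 'tvec': array([0.52819661, 0.11336623, 0.80128634])}
{'time': 0.1, 'q': array([ 6.64047052e+01,  5.00834407e+00,  1.00377427e+01,  9.50993015e+01,
       -5.61646031e-04,  8.99973502e+01]), 'qd': array([-0.04366606,  0.02016428,  0.08249436, -0.00927152,  0.00955201,
        0.1099339 ]), 'joint_efforts': array([ 8.51347013e-04, -5.21560371e+01,  4.65652764e+01,  1.59115973e-02,
        8.36045865e-05, -1.20291634e-05]), 'ee_pos': array([0.22007399, 0.50383552, 0.24163895]), 'tcp_rot': array([-9.00005584e+01,  6.99029150e-02,  6.64073550e+01]), 'wrist_force': array([1.04084929, 0.72069128, 0.69622515]), 'torque': array([ 0.02040828, -0.04341735,  0.03740044]), 'opening': 0.08542865024287428}
```

View pics/top0.png

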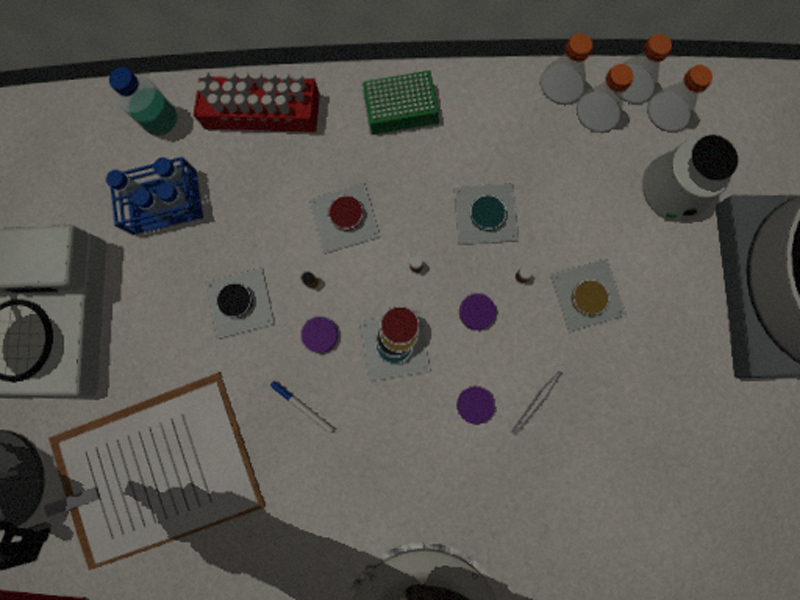

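View pics/side0.png

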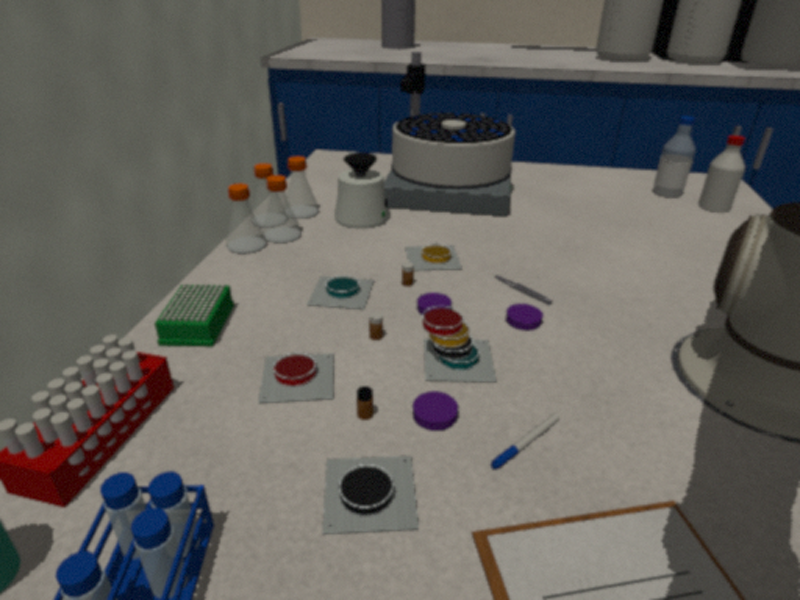

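```bash
cat > h.py <<'E'
import cv2, numpy as np
from workcell import vision
from scipy.optimize import least_squares
CAL={n:vision.get_calibration(n) for n in("top","side")}
def KD(n):
    c=CAL[n]; return np.array([[c['fx'],0,c['cx']],[0,c['fy'],c['cy']],[0,0,1]]),c['distortion']
def ray(n,uv):
    K,D=KD(n); p=cv2.undistortPoints(np.array([[uv]],float),K,D)[0,0]
    R=cv2.Rodrigues(CAL[n]['rvec'])[0]; return -R.T@CAL[n]['tvec'], R.T@np.array([p[0],p[1],1])
def onz(n,uv,z):
    o,d=ray(n,uv); return (o+d*(z-o[2])/d[2])
def proj(n,P):
    K,D=KD(n); return cv2.projectPoints(np.array(P,float).reshape(-1,1,3),CAL[n]['rvec'],CAL[n]['tvec'],K,D)[0][:,0]
def tri(a,b):
    o1,d1=ray("top",a);o2,d2=ray("side",b)
    A=np.c_[d1,-d2]; s=np.linalg.lstsq(A,o2-o1,rcond=None)[0]
    p,q=o1+s[0]*d1,o2+s[1]*d2; return (p+q)/2, np.linalg.norm(p-q)
def ring(P,r): 
    t=np.linspace(0,2*np.pi,72); return np.c_[P[0]+r*np.cos(t),P[1]+r*np.sin(t),np.full(72,P[2])]
def blob(im,xy,tol=28,rad=40):
    """centroid, area of region similar in colour to the seed (raw px)"""
    x,y=map(int,map(round,xy)); m=np.zeros((im.shape[0]+2,im.shape[1]+2),np.uint8)
    cv2.floodFill(cv2.medianBlur(im,3),m,(x,y),0,(tol,)*3,(tol,)*3,cv2.FLOODFILL_FIXED_RANGE|cv2.FLOODFILL_MASK_ONLY)
    c=max(cv2.findContours(m[1:-1,1:-1],0,1)[0],key=cv2.contourArea); h=cv2.convexHull(c)
    M=cv2.moments(h); return np.array([M['m10']/M['m00'],M['m01']/M['m00']]),M['m00']
E
python3 - <<'E'
from h import *
T=cv2.imread("top0raw.png");S=cv2.imread("side0raw.png")
s=.64
pts={'pile_red':((346,213),(295,370)),'pile_teal':((488,212),(342,287)),'pile_straw':((590,298),(436,254)),'pile_black':((235,301),(366,488)),'dish_red':((400,327),(443,320)),
'purpA':((320,335),(435,410)),'purpB':((478,312),(434,303)),'purpC':((476,405),(524,316))}
np.set_printoptions(precision=4,suppress=True)
for k,(a,b) in pts.items():
    (a,A),(b,B)=blob(T,np.array(a)*s),blob(S,np.array(b)*s)
    p,e=tri(a,b); z=.06 if k=='dish_red' else .012
    print(k,a,A,b,B,'tri',p,e,'plane',onz("top",a,z),onz("side",b,z))
for n,im,c in(("top",T,(252,215)),("side",S,(290,218))):
    x,y=c; cv2.imwrite(f"pics/{n}1.png",cv2.resize(im[y-35:y+35,x-45:x+45],None,fx=8,fy=8,interpolation=cv2.INTER_CUBIC)*1)
E
```

```text
pile_red [221.6333 135.9821] 334.5 [188.4784 236.5519] 335.5 tri [0.6639 0.1139 0.0114] 0.001534753808755314 plane [0.6629 0.1137 0.012 ] [0.6645 0.1144 0.012 ]
pile_teal [311.9041 136.1136] 340.5 [218.9573 183.6706] 168.0 tri [ 0.6565 -0.1228  0.0128] 0.0014911641508894356 plane [ 0.656 -0.123  0.012] [ 0.6577 -0.1244  0.012 ]
pile_straw [377.1755 190.5143] 366.5 [278.8364 162.4933] 137.5 tri [ 0.5088 -0.2835  0.0129] 0.0017177246978330634 plane [ 0.508  -0.2838  0.012 ] [ 0.5098 -0.2856  0.012 ]
pile_black [149.7779 192.0068] 343.0 [233.9279 310.858 ] 543.5 tri [0.5189 0.3001 0.0168] 0.002622969677587905 plane [0.5183 0.3016 0.012 ] [0.5212 0.296  0.012 ]
dish_red [255.4528 207.6903] 374.0 [283.0423 205.6327] 299.5 tri [0.4667 0.0262 0.0606] 0.00033308785514752514 plane [0.4666 0.0262 0.06  ] [0.4669 0.0253 0.06  ]
purpA [205.0157 214.2153] 436.5 [278.2502 262.6106] 523.5 tri [0.4593 0.1573 0.0078] 0.0019947203803366374 plane [0.4579 0.1565 0.012 ] [0.4599 0.1617 0.012 ]
purpB [305.5313 199.4375] 417.5 [276.8822 193.9657] 199.5 tri [ 0.4917 -0.0993  0.0124] 0.004089051525903752 plane [ 0.4897 -0.0993  0.012 ] [ 0.4938 -0.1003  0.012 ]
purpC [304.2453 259.006 ] 441.0 [335.3034 202.5153] 267.5 tri [ 0.3414 -0.0908  0.0094] 0.000943918864174889 plane [ 0.341  -0.0905  0.012 ] [ 0.3423 -0.0867  0.012 ]
```

View pics/top1.png

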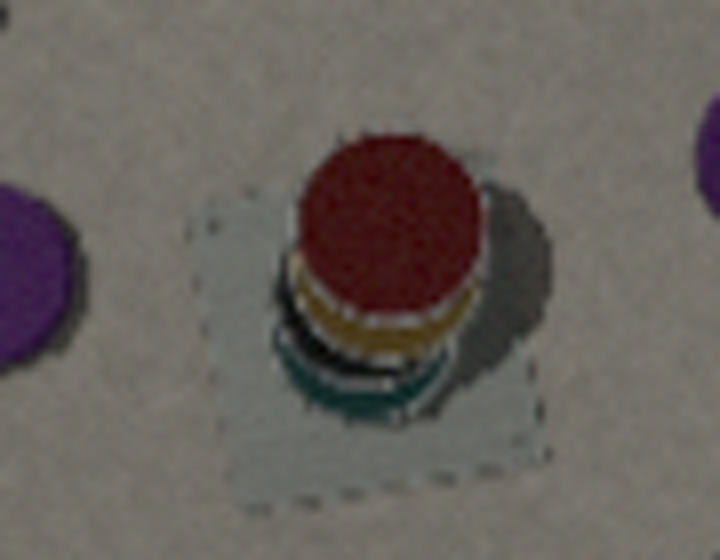

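View pics/side1.png

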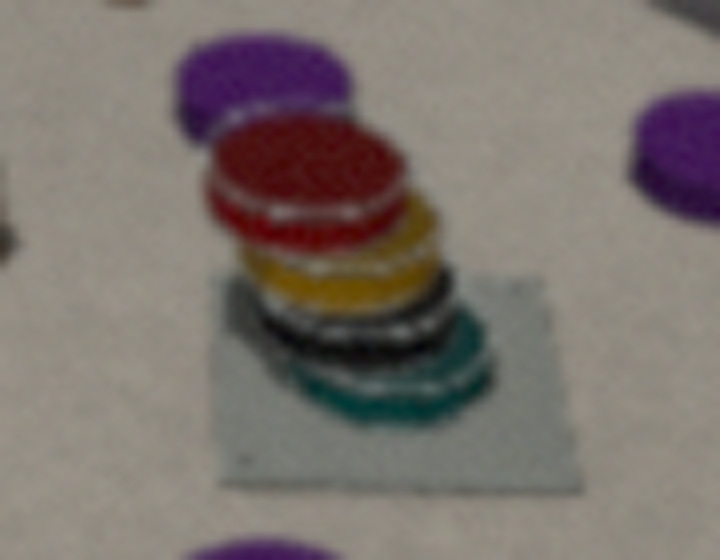

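```bash
python3 -m crank '0 0 0 0 -0.14 0; 0 0 0 0 -0.28 0; 0 0 0 0 -0.412 0; 0 0 0 0 -0.412 0; 0 0 0 0 -0.412 0' -0.62 40; python3 -c "
from workcell import bot; o=bot.get_obs(); print(o['q'],o['ee_pos'],o['tcp_rot'],o['opening'])"
```

```text
time: 0.6
ee_pos: [0.2201, 0.504, 0.242]
tcp_rot: [-90.0, 0.0, 89.8]
wrist_force: [0.5, -0.3, -0.3]
opening: 0.0691
[6.64060603e+01 4.99112653e+00 1.00623342e+01 9.50989205e+01
 3.11639206e-04 6.66156750e+01] [0.22010735 0.50395483 0.24202448] [-8.99887148e+01  2.53129113e-02  8.97903878e+01] 0.06909813942751517
```

```bash
python3 -m crank '-.484 0 -.14 0 0 0;-.484 0 -.14 0 0 0;-.484 0 -.14 0 0 0;-.484 0 -.14 0 0 0;-.484 0 -.14 0 0 0;-.484 0.05 -.14 0 0 0;-.484 0.1 -.14 0 0 0;-.484 0.15 -.14 0 0 0'
```

```text
time: 1.4
ee_pos: [0.3278, 0.1328, 0.1829]
tcp_rot: [-90.2, -0.1, 89.8]
wrist_force: [0.6, 1.0, -0.2]
opening: 0.0691
```

```bash
python3 -m crank '-.05 0.04 -.02 0 0 0;-.1 0.08 -.025 0 0 0;-.1 .13 -.025 0 0 0;-.1 .14 -.025 0 0 0;-.1 .14 -.025 0 0 0;-.1 .14 -.025 0 0 0'
```

```text
time: 2.0
ee_pos: [0.3521, 0.0346, 0.0431]
tcp_rot: [-90.0, -0.0, 89.9]
wrist_force: [-0.3, 0.6, 0.4]
opening: 0.0692
```

```bash
python3 -m crank '0 .029 0 0 0 0;0 .031 0 0 0 0;0 .031 0 0 0 0;0 .031 0 0 0 0'; for i in 1 2; do :; done; python3 -m crank '0 .001 0 0 0 0;0 .002 0 0 0 0;0 .002 0 0 0 0'
```

```text
time: 2.4
ee_pos: [0.3531, 0.035, 0.0132]
tcp_rot: [-90.1, -0.0, 90.0]
wrist_force: [0.2, -0.7, -0.1]
opening: 0.0692
time: 2.7
ee_pos: [0.3523, 0.0345, 0.0096]
tcp_rot: [-90.0, 0.0, 90.0]
wrist_force: [0.1, -0.0, 0.1]
opening: 0.069
```

```bash
python3 -m crank '0 .001 0 0 0 0;0 .002 0 0 0 0;0 .002 0 0 0 0'; python3 -m crank '0 .001 0 0 0 0;0 .002 0 0 0 0;0 .002 0 0 0 0'
```

```text
time: 3.0
ee_pos: [0.352, 0.0345, 0.0071]
tcp_rot: [-90.0, 0.0, 90.0]
wrist_force: [-0.6, -0.7, 0.2]
opening: 0.0692
time: 3.3
ee_pos: [0.352, 0.0345, 0.0051]
tcp_rot: [-90.0, 0.0, 90.0]
wrist_force: [-0.4, -0.6, -0.1]
opening: 0.0689
```

```bash
python3 -m crank '0 .001 0 0 0 0;0 .001 0 0 0 0;0 .001 0 0 0 0'; python3 -m crank '0 .001 0 0 0 0;0 .001 0 0 0 0;0 .001 0 0 0 0'
```

```text
time: 3.6
ee_pos: [0.3521, 0.0345, 0.0043]
tcp_rot: [-90.0, 0.0, 90.0]
wrist_force: [1.0, 0.2, -0.6]
opening: 0.069
time: 3.9
ee_pos: [0.3522, 0.0345, 0.0035]
tcp_rot: [-90.0, -0.0, 90.0]
wrist_force: [-2.0, -0.6, 4.1]
opening: 0.0691
```

```bash
python3 -m crank '0 -.03 0 0 0 0;0 -.08 0 0 0 0;0 -.106 0 0 0 0;0 -.106 0 0 0 0' & python3 - <<'E'
from h import *
np.set_printoptions(precision=4,suppress=True)
T=cv2.imread("top0raw.png");S=cv2.imread("side0raw.png")
C={'red':([221.6333,135.9821],.012),'teal':([311.9041,136.1136],.012),'straw':([377.1755,190.5143],.012),'black':([149.7779,192.0068],.012),'dred':([255.4528,207.6903],.06)}
rows=[]
for n,im in(("top",T),("side",S)):
    r=[]
    for k,(uv,c) in C.items():
        P=onz("top",uv,c+.008)
        if n=="top":print(k,P)
        u=proj(n,P)[0]; x,y=int(u[0])-20,int(u[1])-20; f=8 if 0 else 4
        cr=cv2.resize(im[y:y+40,x:x+40],None,fx=f,fy=f,interpolation=cv2.INTER_CUBIC)
        for dz,col in((.008,(255,255,255)),(-.008,(0,255,255))):
            p=proj(n,ring([P[0],P[1],c+dz],.03)); p=((p-[x,y]+.5)*f*16).astype(int)
            cv2.polylines(cr,[p.reshape(-1,1,2)],True,col,1,cv2.LINE_AA,4)
        r.append(cr)
    rows.append(np.hstack(r))
cv2.imwrite("pics/mont.png",np.vstack(rows))
E
wait
```

```text
time: 4.3
ee_pos: [0.354, 0.0347, 0.1128]
tcp_rot: [-90.3, -0.0, 90.0]
wrist_force: [-0.5, -1.0, -0.9]
opening: 0.0693
red [0.6604 0.1126 0.02  ]
teal [ 0.6535 -0.1219  0.02  ]
straw [ 0.5069 -0.2814  0.02  ]
black [0.5171 0.2989 0.02  ]
dred [0.4657 0.0259 0.068 ]
```

View pics/mont.png

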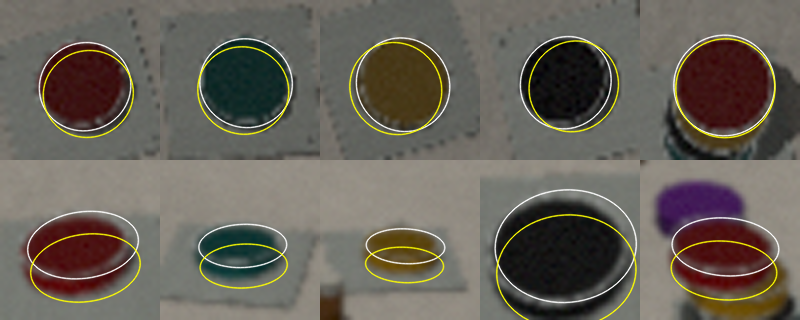

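```bash
python3 - <<'E'
from h import *
np.set_printoptions(precision=4,suppress=True)
T=cv2.imread("top0raw.png");S=cv2.imread("side0raw.png")
for y in(205.63,204.5,203.75,203):print(tri((255.45,207.69),(283.4,y)))
rows=[]
for im,cs in((T,[(221,136),(311,136),(377,190),(149,192)]),(S,[(188,236),(219,183),(278,162),(234,310)])):
    r=[]
    for x,y in cs:
        cr=im[y-20:y+20,x-20:x+20].astype(float)*1.7
        cr=cv2.resize(np.clip(cr,0,255).astype(np.uint8),(200,200),interpolation=cv2.INTER_CUBIC); r.append(cr)
    rows.append(np.hstack(r))
cv2.imwrite("pics/mont2.png",np.vstack(rows))
E
```

```text
(array([0.4663, 0.0262, 0.0607]), np.float64(0.0004592526831998259))
(array([0.4662, 0.0261, 0.0637]), np.float64(2.1168939990629636e-05))
(array([0.4661, 0.026 , 0.0656]), np.float64(0.0003391019060041956))
(array([0.4661, 0.0259, 0.0676]), np.float64(0.0006562948874467046))
```

View pics/mont2.png

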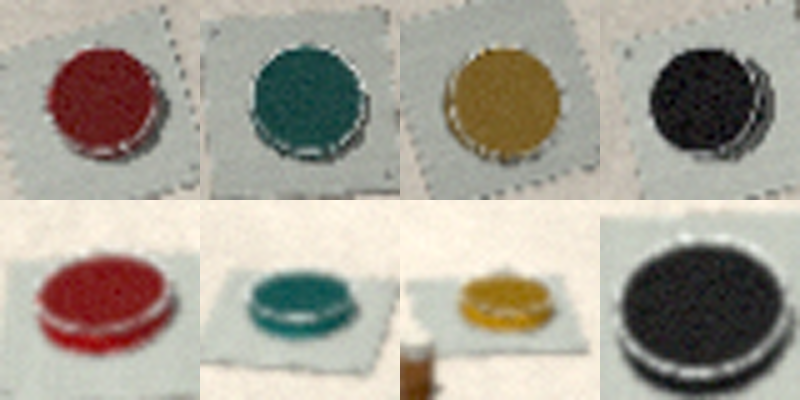

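```bash
python3 - <<'E'
from h import *
np.set_printoptions(precision=4,suppress=True)
for k,a,b in(('red',[221.6333,135.9821],[188.4,234.4]),('teal',[311.9041,136.1136],[218.6,180.8]),('straw',[377.1755,190.5143],[278.8,160.2]),('black',[149.7779,192.0068],[234,309.8])):
    p,e=tri(a,b);print(k,p,e,onz("top",a,.0195),onz("side",b,.0195))
print('dred',onz("top",(255.45,207.69),.0675),onz("side",(283.4,203.4),.0675))
E
```

```text
red [0.663  0.1133 0.0168] 0.0031078401377596975 [0.6605 0.1127 0.0195] [0.6634 0.1162 0.0195]
teal [ 0.6552 -0.1215  0.0222] 0.0046341032092667355 [ 0.6537 -0.122   0.0195] [ 0.6591 -0.127   0.0195]
straw [ 0.5082 -0.2808  0.022 ] 0.0032606192018137044 [ 0.5069 -0.2815  0.0195] [ 0.5103 -0.2863  0.0195]
black [0.5187 0.2995 0.0187] 0.0029004428062724182 [0.5171 0.299  0.0195] [0.52   0.3    0.0195]
dred [0.4658 0.026  0.0675] [0.4663 0.0274 0.0675]
```

```bash
python3 -m crank '-.0085 0 -.05 0 0 0;-.0085 0 -.1 0 0 0;-.0085 0 -.114 0 0 0;-.0085 0.01 -.114 0 0 0;-.0085 0.03 -.114 0 0 0;-.0085 0.03 -.114 0 0 0;-.0085 0.03 -.114 0 0 0'
```

```text
time: 5.0
ee_pos: [0.4649, 0.026, 0.0788]
tcp_rot: [-89.9, 0.0, 90.0]
wrist_force: [-0.4, 0.5, 0.3]
opening: 0.069
```

```bash
python3 -m crank '0 .01 -.001 0 0 0;0 .0185 -.001 0 0 0;0 .0185 -.001 0 0 0;0 .0185 -.001 0 0 0'; python3 - <<'E'
from h import *
im=vision.camera("side")[:,:,::-1]; cv2.imwrite("side2raw.png",im)
cv2.imwrite("pics/s2.png",cv2.resize(im[160:250,230:350],(800,600),interpolation=cv2.INTER_CUBIC))
E
```

```text
time: 5.4
ee_pos: [0.4669, 0.026, 0.0607]
tcp_rot: [-90.0, -0.0, 90.0]
wrist_force: [0.3, 0.3, -0.9]
opening: 0.069
```

View pics/s2.png

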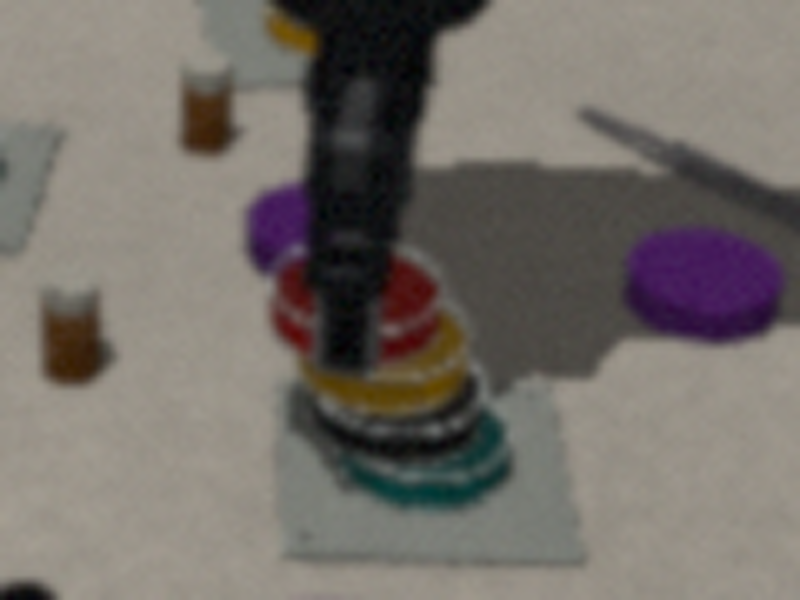

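```bash
python3 -m crank '0 -.001 0 0 0 0;0 -.001 0 0 0 0;0 -.001 0 0 0 0;0 -.001 0 0 0 0;0 -.001 0 0 0 0;0 -.001 0 0 0 0' 1 30
```

```text
time: 6.05
ee_pos: [0.4674, 0.026, 0.0621]
tcp_rot: [-90.0, 0.0, 90.0]
wrist_force: [0.5, -0.3, 4.1]
opening: 0.0587
```

```bash
python3 -m crank '0 -.001 0 0 0 0;0 -.002 0 0 0 0;0 -.004 0 0 0 0;0 -.006 0 0 0 0;0 -.006 0 0 0 0;0 -.006 0 0 0 0'; python3 - <<'E'
from h import *
im=vision.camera("side")[:,:,::-1]; cv2.imwrite("side3raw.png",im)
cv2.imwrite("pics/s3.png",cv2.resize(im[160:250,230:350],(800,600),interpolation=cv2.INTER_CUBIC))
E
```

```text
time: 6.65
ee_pos: [0.4672, 0.026, 0.0678]
tcp_rot: [-90.0, -0.0, 90.0]
wrist_force: [-0.3, -0.1, -1.1]
opening: 0.0588
```

View pics/s3.png

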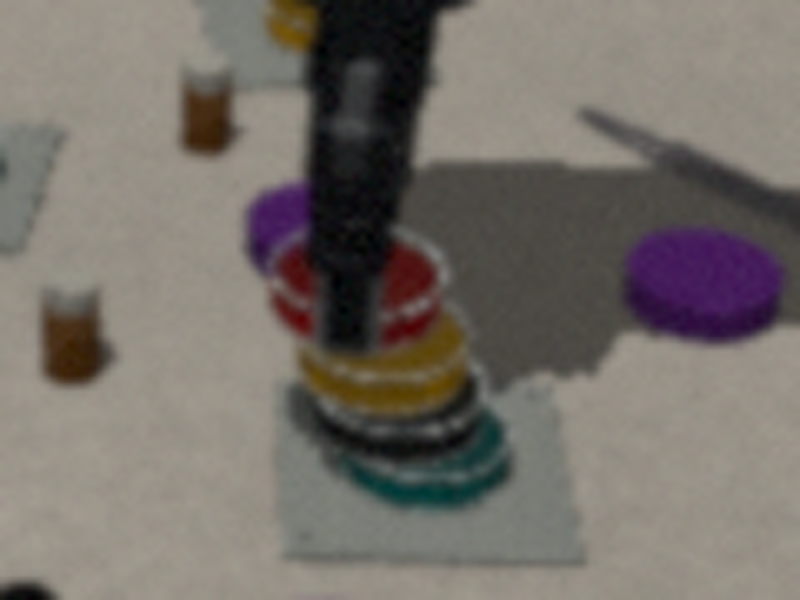

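```bash
python3 -m crank '0 -.025 0 0 0 0;0.02 -.04 -.045 0 0 0;.04 -.04 -.09 0 0 0;.06 -.04 -.135 0 0 0;.08 -.04 -.18 0 0 0;.0877 -.03 -.196 0 0 0;.0877 -.01 -.196 0 0 0;.0877 0 -.196 0 0 0'
```

```text
time: 7.5
ee_pos: [0.6627, 0.114, 0.0651]
tcp_rot: [-89.8, 0.0, 90.0]
wrist_force: [-0.4, 0.3, -0.7]
opening: 0.0588
```

```bash
python3 -m crank '0 .01 0 0 0 0;0 .025 0 0 0 0;0 .025 0 0 0 0;0 .025 0 0 0 0'; python3 - <<'E'
from h import *
im=vision.camera("side")[:,:,::-1]; cv2.imwrite("side4raw.png",im)
cv2.imwrite("pics/s4.png",cv2.resize(im[195:270,140:240],(800,600),interpolation=cv2.INTER_CUBIC))
E
```

```text
time: 7.9
ee_pos: [0.6629, 0.1136, 0.043]
tcp_rot: [-90.0, 0.0, 90.0]
wrist_force: [-0.2, 0.2, -0.2]
opening: 0.0587
```

View pics/s4.png

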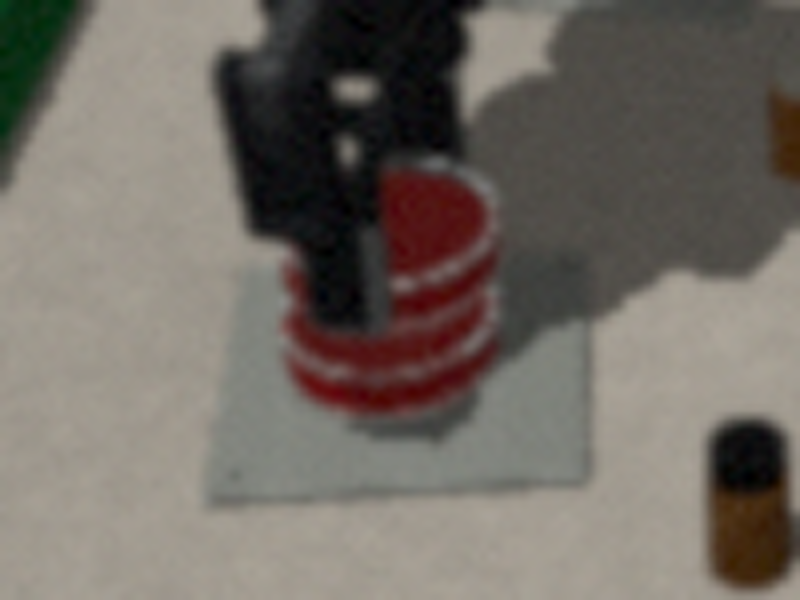

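```bash
python3 -m crank '0 .006 0 0 0 0;0 .011 0 0 0 0;0 .0115 0 0 0 0;0 .012 0 0 0 0;0 .012 0 0 0 0;0 .012 0 0 0 0'
```

```text
time: 8.55
ee_pos: [0.6632, 0.1138, 0.031]
tcp_rot: [-90.0, -0.0, 90.0]
wrist_force: [1.2, 1.3, -0.8]
opening: 0.0584
```

```bash
python3 -m crank '0 .0005 0 0 0 0;0 .001 0 0 0 0;0 .001 0 0 0 0'
```

```text
time: 8.85
ee_pos: [0.6632, 0.1138, 0.0302]
tcp_rot: [-90.0, -0.0, 90.0]
wrist_force: [-1.8, 0.4, 3.1]
opening: 0.0586
```

```bash
python3 -m crank '0 0 0 0 0 0;0 0 0 0 0 0;0 0 0 0 0 0;0 -.005 0 0 0 0;0 -.02 0 0 0 0;0 -.05 0 0 0 0;0 -.09 0 0 0 0;0 -.09 -.0 0 0 0' -0.62; python3 -m crank '-.04 0 .04 0 0 0;-.08 0 .08 0 0 0;-.12 0 .12 0 0 0;-.16 0 .16 0 0 0;-.2 0 .2 0 0 0;-.22 0 .22 0 0 0;-.22 0 .26 0 0 0;-.22 0 .28 0 0 0'; python3 - <<'E'
from h import *
for n in("top","side"):
    im=vision.camera(n)[:,:,::-1]; cv2.imwrite(f"{n}5raw.png",im)
T=cv2.imread("top5raw.png");S=cv2.imread("side5raw.png")
a=T[175:245,205:305];b=S[175:245,240:340];c=T[115:185,170:270];d=S[200:270,140:240]
cv2.imwrite("pics/m5.png",cv2.resize(np.vstack([np.hstack([a,b]),np.hstack([c,d])]),(800,560),interpolation=cv2.INTER_CUBIC))
uv,A=blob(T,(221,135)); print(uv,A,onz("top",uv,.036))
E
```

```text
time: 9.65
ee_pos: [0.6655, 0.1142, 0.1278]
tcp_rot: [-90.6, -0.1, 90.0]
wrist_force: [1.7, -0.1, 1.0]
opening: 0.0694
time: 10.45
ee_pos: [0.3803, -0.1073, 0.1208]
tcp_rot: [-90.0, 0.0, 89.9]
wrist_force: [1.0, -0.0, 0.0]
opening: 0.0691
[221.35294118 135.3368984 ] 374.0 [0.65702561 0.11122033 0.036     ]
```

View pics/m5.png

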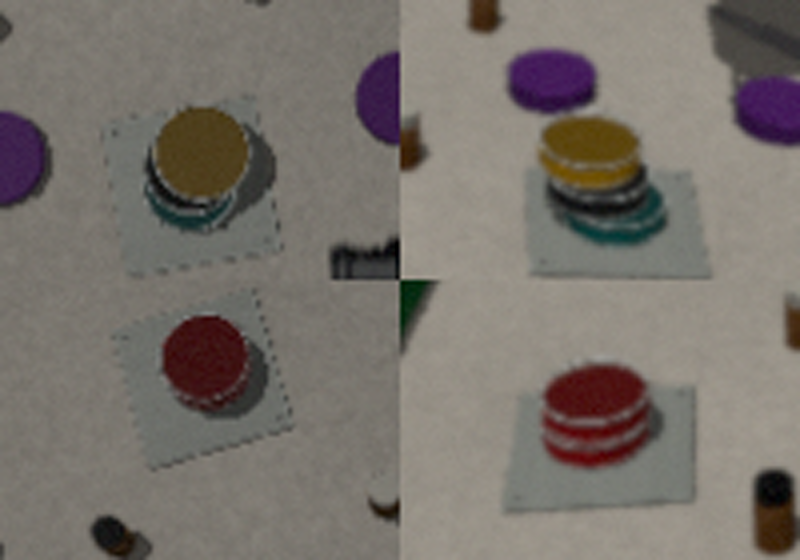

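```bash
python3 - <<'E'
from h import *
np.set_printoptions(precision=4,suppress=True)
T0=cv2.imread("top0raw.png");T=cv2.imread("top5raw.png");S=cv2.imread("side5raw.png")
for tol in(14,18,22,28,34):
    r=[blob(T0,(221,135),tol),blob(T,(221,134),tol),blob(T,(255,213),tol),blob(T0,(377,190),tol)]
    print(tol,[ (a.round(2),A,onz("top",a,z)[:2]) for (a,A),z in zip(r,(.02,.036,.052,.02))])
E
```

```text
14 [(array([220.91, 135.03]), 283.0, array([0.663 , 0.1145])), (array([220.71, 133.49]), 297.0, array([0.662 , 0.1129])), (array([255.28, 212.41]), 354.0, array([0.456 , 0.0272])), (array([377.69, 190.  ]), 334.0, array([ 0.5081, -0.2828]))]
18 [(array([220.93, 135.21]), 291.5, array([0.6625, 0.1145])), (array([221.33, 134.86]), 349.0, array([0.6583, 0.1113])), (array([255.3 , 212.53]), 359.5, array([0.4557, 0.0271])), (array([377.63, 190.14]), 339.5, array([ 0.5078, -0.2826]))]
22 [(array([221.42, 135.78]), 323.0, array([0.661 , 0.1132])), (array([221.32, 134.95]), 355.0, array([0.6581, 0.1113])), (array([255.14, 212.89]), 378.0, array([0.4548, 0.0275])), (array([377.21, 190.41]), 360.0, array([ 0.5071, -0.2815]))]
28 [(array([221.93, 136.03]), 345.0, array([0.6602, 0.1118])), (array([221.34, 135.34]), 373.5, array([0.657 , 0.1113])), (array([254.75, 213.23]), 406.0, array([0.454 , 0.0285])), (array([377.18, 190.51]), 366.5, array([ 0.5069, -0.2814]))]
34 [(array([222.3 , 136.33]), 366.0, array([0.6594, 0.1109])), (array([222.88, 136.18]), 442.0, array([0.6547, 0.1073])), (array([257.45, 214.94]), 592.0, array([0.4497, 0.022 ])), (array([377.28, 190.71]), 375.0, array([ 0.5064, -0.2816]))]
```

```bash
python3 -m crank '.04 0 -.03 0 0 0;.08 0.01 -.06 0 0 0;.12 .03 -.074 0 0 0;.1335 .04 -.074 0 0 0;.1335 .05 -.074 0 0 0;.1335 .05 -.074 0 0 0;.1335 .05 -.074 0 0 0'
```

```text
time: 11.25
ee_pos: [0.4572, 0.0264, 0.0703]
tcp_rot: [-90.0, 0.0, 90.0]
wrist_force: [-0.0, -0.7, -0.3]
opening: 0.0688
```

```bash
python3 -m crank '.001 .01 0 0 0 0;.001 .02 0 0 0 0;.001 .0236 0 0 0 0;.001 .0236 0 0 0 0;.001 .0236 0 0 0 0'; python3 -m crank '0 0 0 0 0 0;0 0 0 0 0 0;0 0 0 0 0 0;0 0 0 0 0 0;0 0 0 0 0 0' 1 30
```

```text
time: 11.75
ee_pos: [0.4571, 0.0281, 0.0462]
tcp_rot: [-90.0, 0.0, 90.0]
wrist_force: [-0.4, 0.0, -0.4]
opening: 0.0695
time: 12.25
ee_pos: [0.4576, 0.0282, 0.0469]
tcp_rot: [-90.1, 0.0, 90.0]
wrist_force: [0.7, 0.5, 5.9]
opening: 0.0586
```

```bash
python3 -m crank '0 -.003 0 0 0 0;0 -.03 0 0 0 0;-.03 -.055 -.01 0 0 0;-.08 -.055 -.02 0 0 0;-.13 -.055 -.03 0 0 0;-.18 -.055 -.04 0 0 0;-.23 -.055 -.052 0 0 0;-.27 -.055 -.052 0 0 0'; python3 -m crank '-.03 0 0 0 0 0;-.041 0 0 0 0 0;-.041 0.03 0 0 0 0;-.041 .054 0 0 0 0;-.041 .054 0 0 0 0;-.041 .054 0 0 0 0'; python3 - <<'E'
from h import *
im=vision.camera("side")[:,:,::-1]; cv2.imwrite("side6raw.png",im)
cv2.imwrite("pics/s6.png",cv2.resize(im[125:200,230:330],(800,600),interpolation=cv2.INTER_CUBIC))
E
```

```text
time: 13.05
ee_pos: [0.5095, -0.244, 0.1008]
tcp_rot: [-90.0, -0.0, 90.0]
wrist_force: [0.0, -0.0, -1.1]
opening: 0.0589
time: 13.65
ee_pos: [0.5091, -0.282, 0.0475]
tcp_rot: [-90.0, -0.0, 90.1]
wrist_force: [0.2, 0.6, 0.1]
opening: 0.0584
```

View pics/s6.png

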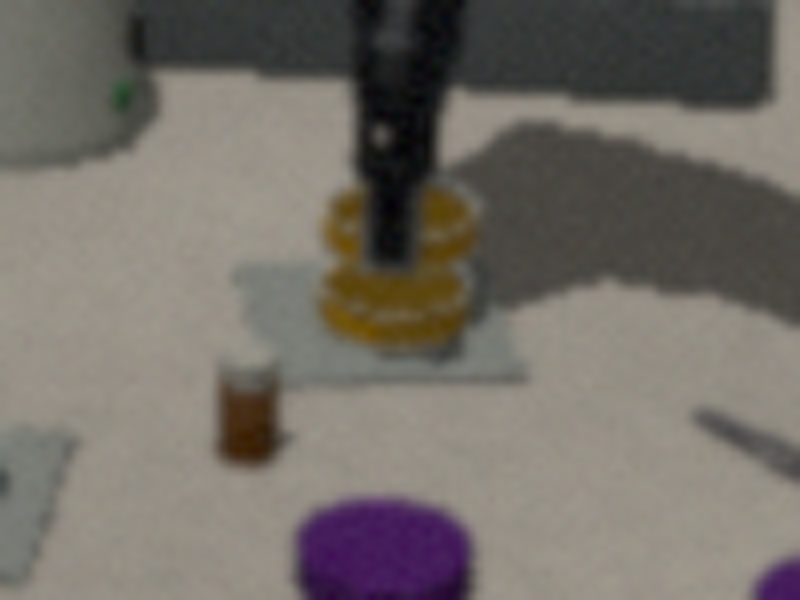

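```bash
python3 - <<'E'
from h import *
p=proj("side",[[.509,-.282,.012],[.509,-.282,.046],[.519,-.282,.012],[.509,-.292,.012]]);print((p-[230,125])*8)
E
```

```text
[[391.71956876 304.30491579]
 [395.80616749 223.71264539]
 [365.86759363 302.076906  ]
 [394.6454784  292.87490025]]
```

```bash
python3 -m crank '0 .008 -.0005 0 0 0;0 .014 -.0005 0 0 0;0 .0155 -.0005 0 0 0;0 .0155 -.0005 0 0 0;0 .0155 -.0005 0 0 0'; python3 -m crank '0 .0005 0 0 0 0;0 .0012 0 0 0 0;0 .0012 0 0 0 0;0 .0012 0 0 0 0'
```

```text
time: 14.2
ee_pos: [0.5097, -0.2828, 0.0319]
tcp_rot: [-90.0, 0.0, 90.0]
wrist_force: [0.4, 0.6, -0.2]
opening: 0.0585
time: 14.6
ee_pos: [0.5098, -0.2828, 0.0309]
tcp_rot: [-90.0, 0.0, 90.0]
wrist_force: [-0.8, 0.4, 3.5]
opening: 0.0585
```

Contact felt; release, retreat, measure the straw placement and the black dish.

```bash
python3 -m crank '0 0 0 0 0 0;0 0 0 0 0 0;0 0 0 0 0 0;0 -.005 0 0 0 0;0 -.02 0 0 0 0;0 -.05 0 0 0 0;0 -.09 0 0 0 0;.05 -.09 .04 0 0 0' -0.62; python3 -m crank '.05 0 .03 0 0 0;.1 0 .06 0 0 0;.14 0 .07 0 0 0;.14 0 .07 0 0 0;.14 0 .07 0 0 0'; python3 - <<'E'
from h import *
np.set_printoptions(precision=4,suppress=True)
for n in("top","side"):
    im=vision.camera(n)[:,:,::-1]; cv2.imwrite(f"{n}7raw.png",im)
T=cv2.imread("top7raw.png");S=cv2.imread("side7raw.png");T0=cv2.imread("top0raw.png")
a=T[185:255,205:305];b=S[175:245,240:340];c=T[155:225,330:430];d=S[125:195,230:330]
cv2.imwrite("pics/m7.png",cv2.resize(np.vstack([np.hstack([a,b]),np.hstack([c,d])]),(800,560),interpolation=cv2.INTER_CUBIC))
for tol in(10,14,18,22):
    print(tol,[(uv.round(1),A,onz("top",uv,z)[:2]) for z,(uv,A) in((.036,blob(T,(378,189),tol)),(.036,blob(T,(254,216),tol)),(.02,blob(T0,(150,192),tol)))])
E
```

```text
time: 15.4
ee_pos: [0.4841, -0.2477, 0.1282]
tcp_rot: [-90.7, 0.4, 89.9]
wrist_force: [0.8, 1.4, 1.0]
opening: 0.0691
time: 15.9
ee_pos: [0.4086, -0.1028, 0.1221]
tcp_rot: [-90.1, 0.0, 90.2]
wrist_force: [0.2, -0.4, -0.1]
opening: 0.0689
10 [(array([348.7, 276.5]), 17576.0, array([ 0.2974, -0.1939])), (array([252.6, 216. ]), 339.5, array([0.4488, 0.0344])), (array([149.3, 191.5]), 301.5, array([0.5184, 0.3002]))]
14 [(array([348.4, 277.9]), 18486.0, array([ 0.2943, -0.1928])), (array([252.6, 216. ]), 340.0, array([0.4488, 0.0345])), (array([149.5, 191.6]), 321.0, array([0.5182, 0.2996]))]
18 [(array([348.4, 278.6]), 19276.0, array([ 0.2926, -0.1928])), (array([252.6, 216. ]), 340.0, array([0.4488, 0.0345])), (array([149.5, 191.6]), 323.5, array([0.518 , 0.2996]))]
22 [(array([257.8, 211.6]), 174784.5, array([0.4594, 0.0215])), (array([252.6, 216. ]), 340.0, array([0.4488, 0.0345])), (array([149.5, 191.6]), 324.5, array([0.5181, 0.2996]))]
```

View pics/m7.png

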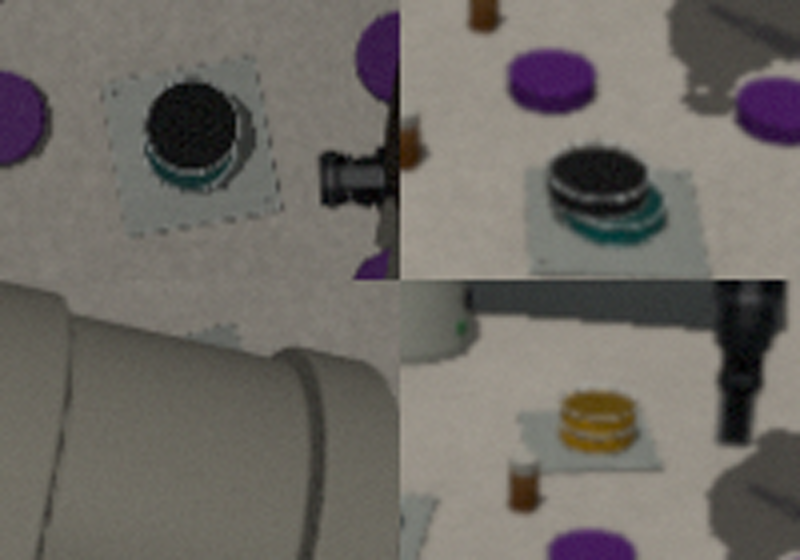

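```bash
python3 -m crank '.05 0 -.02 0 0 0;.1 0.01 -.0414 0 0 0;.138 .03 -.0414 0 0 0;.138 .06 -.0414 0 0 0;.138 .066 -.0414 0 0 0;.138 .066 -.0414 0 0 0;.138 .066 -.0414 0 0 0'
```

```text
time: 16.7
ee_pos: [0.4506, 0.0331, 0.0557]
tcp_rot: [-90.1, 0.0, 89.9]
wrist_force: [-0.1, -0.8, 0.3]
opening: 0.0692
```

```bash
python3 -m crank '.002 .01 0 0 0 0;.002 .02 0 0 0 0;.002 .025 0 0 0 0;.002 .025 0 0 0 0;.002 .025 0 0 0 0'; python3 -m crank '0 0 0 0 0 0;0 0 0 0 0 0;0 0 0 0 0 0;0 0 0 0 0 0;0 0 0 0 0 0' 1 30
```

```text
time: 17.2
ee_pos: [0.4497, 0.0362, 0.0295]
tcp_rot: [-90.0, 0.0, 90.0]
wrist_force: [0.2, 0.3, 0.1]
opening: 0.0693
time: 17.7
ee_pos: [0.4502, 0.0363, 0.0301]
tcp_rot: [-90.1, -0.0, 90.0]
wrist_force: [-1.3, 0.9, 5.6]
opening: 0.0586
```

```bash
python3 -m crank '0 -.003 0 0 0 0;0 -.03 0 0 0 0;.03 -.07 -.01 0 0 0;.08 -.07 -.02 0 0 0;.13 -.07 -.04 0 0 0;.18 -.07 -.06 0 0 0;.23 -.07 -.0695 0 0 0;.2642 -.06 -.0695 0 0 0'; python3 -m crank '0 0 0 0 0 0;0 0.02 0 0 0 0;0 .04 0 0 0 0;0 .042 0 0 0 0;0 .042 0 0 0 0;0 .042 0 0 0 0'; python3 - <<'E'
from h import *
im=vision.camera("side")[:,:,::-1]; cv2.imwrite("side8raw.png",im)
cv2.imwrite("pics/s8.png",cv2.resize(im[265:350,175:288],(800,600),interpolation=cv2.INTER_CUBIC))
p=proj("side",[[.519,.3,.012],[.519,.3,.044],[.529,.3,.012]]);print((p-[175,265])*7.07)
E
```

```text
time: 18.5
ee_pos: [0.5204, 0.3031, 0.0901]
tcp_rot: [-90.1, -0.1, 90.0]
wrist_force: [0.0, 0.1, 0.4]
opening: 0.0584
time: 19.1
ee_pos: [0.5197, 0.3004, 0.0487]
tcp_rot: [-90.1, -0.0, 90.0]
wrist_force: [0.5, -0.4, 0.3]
opening: 0.0589
[[421.90587602 338.56619019]
 [419.35609214 246.39290707]
 [381.66112194 332.62658298]]
```

View pics/s8.png

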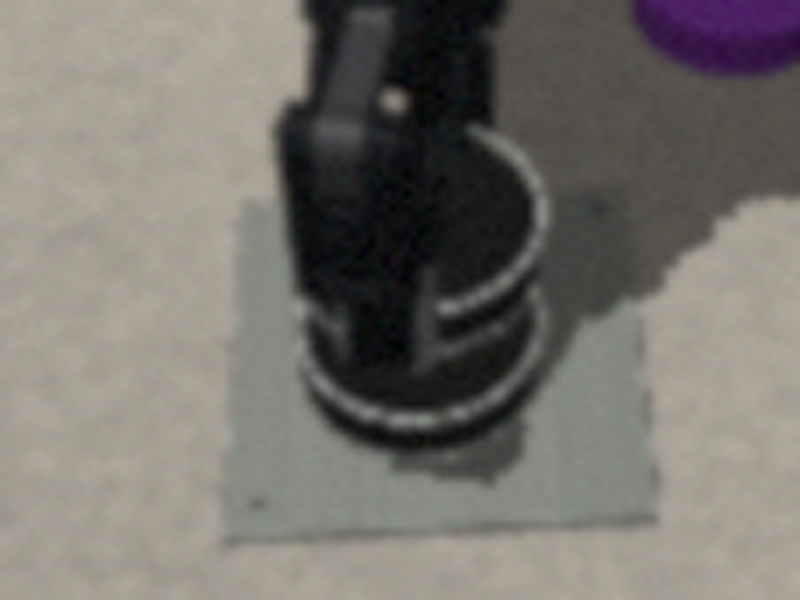

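```bash
python3 -m crank '0 .01 0 0 0 0;0 .0155 0 0 0 0;0 .017 0 0 0 0;0 .017 0 0 0 0;0 .017 0 0 0 0'; python3 -m crank '0 .0005 0 0 0 0;0 .0012 0 0 0 0;0 .0012 0 0 0 0;0 .0012 0 0 0 0'
```

```text
time: 19.65
ee_pos: [0.5192, 0.3004, 0.0303]
tcp_rot: [-90.0, 0.0, 90.0]
wrist_force: [-0.3, -0.6, -1.2]
opening: 0.0587
time: 20.05
ee_pos: [0.5192, 0.3005, 0.0301]
tcp_rot: [-90.0, -0.0, 90.0]
wrist_force: [-3.9, -1.4, 6.7]
opening: 0.0584
```

```bash
python3 -m crank '0 -.0005 0 0 0 0;0 -.0005 0 0 0 0;0 -.0005 0 0 0 0;0 -.005 0 0 0 0;0 -.02 0 0 0 0;0 -.05 0 0 0 0;0 -.09 0 0 0 0;-.04 -.09 .04 0 0 0' -0.62; python3 -m crank '-.05 0 .04 0 0 0;-.1 0 .08 0 0 0;-.13 0 .1 0 0 0;-.13 0 .1 0 0 0;-.13 0 .1 0 0 0'; python3 - <<'E'
from h import *
np.set_printoptions(precision=4,suppress=True)
for n in("top","side"):
    im=vision.camera(n)[:,:,::-1]; cv2.imwrite(f"{n}9raw.png",im)
T=cv2.imread("top9raw.png");S=cv2.imread("side9raw.png");T0=cv2.imread("top0raw.png")
a=T[185:255,205:305];b=S[175:245,240:340];c=T[155:225,100:200];d=S[270:340,185:285]
cv2.imwrite("pics/m9.png",cv2.resize(np.vstack([np.hstack([a,b]),np.hstack([c,d])]),(800,560),interpolation=cv2.INTER_CUBIC))
for tol in(10,14,18,22):
    print(tol,[(uv.round(1),A,onz("top",uv,z)[:2]) for z,(uv,A) in((.036,blob(T,(150,191),tol)),(.036,blob(T,(378,189),tol)),(.02,blob(T,(253,221),tol)),(.02,blob(T0,(312,136),tol)))])
E
```

```text
time: 20.85
ee_pos: [0.4901, 0.2693, 0.1271]
tcp_rot: [-90.7, -0.4, 90.1]
wrist_force: [-0.6, -1.2, 0.3]
opening: 0.0694
time: 21.35
ee_pos: [0.3837, 0.1342, 0.121]
tcp_rot: [-90.2, -0.1, 89.9]
wrist_force: [0.1, 0.3, 0.3]
opening: 0.0692
10 [(array([151.5, 277.5]), 13238.5, array([0.3031, 0.2844])), (array([379. , 189.4]), 350.5, array([ 0.5071, -0.2811])), (array([252.2, 220.7]), 324.5, array([0.4383, 0.0366])), (array([311.8, 135.1]), 294.0, array([ 0.6564, -0.1218]))]
14 [(array([144.7, 291.5]), 18209.5, array([0.2693, 0.3011])), (array([378.9, 189.4]), 359.0, array([ 0.5071, -0.2811])), (array([252.1, 220.5]), 332.5, array([0.4389, 0.0367])), (array([311.9, 135.2]), 303.5, array([ 0.6559, -0.122 ]))]
18 [(array([138.4, 286.1]), 20911.0, array([0.2824, 0.3171])), (array([378.3, 189.7]), 389.5, array([ 0.5065, -0.2793])), (array([252.1, 220.5]), 334.0, array([0.4388, 0.0367])), (array([312. , 135.5]), 314.0, array([ 0.6552, -0.1222]))]
22 [(array([113.2, 298.5]), 31948.0, array([0.252, 0.381])), (array([378. , 189.8]), 405.5, array([ 0.5062, -0.2786])), (array([252.1, 220.6]), 337.0, array([0.4387, 0.0368])), (array([311.8, 135.8]), 328.0, array([ 0.6542, -0.1218]))]
```

View pics/m9.png

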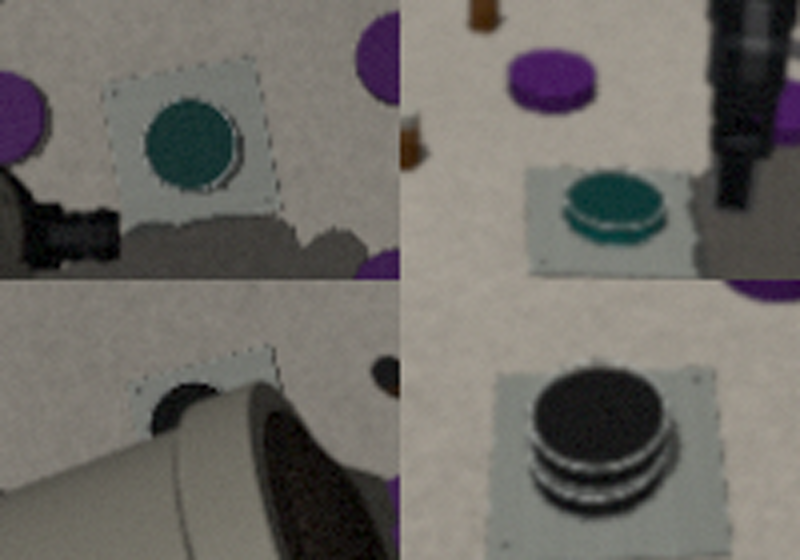

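```bash
python3 -m crank '-.04 .01 -.02 0 0 0;-.08 0.03 -.05 0 0 0;-.0967 .06 -.0563 0 0 0;-.0967 .08 -.0563 0 0 0;-.0967 .08 -.0563 0 0 0;-.0967 .08 -.0563 0 0 0'
```

```text
time: 22.05
ee_pos: [0.4408, 0.0391, 0.0396]
tcp_rot: [-90.0, -0.0, 90.1]
wrist_force: [0.5, 0.3, 0.1]
opening: 0.0691
```

```bash
python3 -m crank '-.0015 .01 0 0 0 0;-.0015 .02 0 0 0 0;-.0015 .0245 0 0 0 0;-.0015 .0245 0 0 0 0;-.0015 .0245 0 0 0 0'; python3 -m crank '0 0 0 0 0 0;0 0 0 0 0 0;0 0 0 0 0 0;0 0 0 0 0 0;0 0 0 0 0 0' 1 30
```

```text
time: 22.55
ee_pos: [0.4402, 0.037, 0.0149]
tcp_rot: [-90.0, -0.0, 90.0]
wrist_force: [-0.3, 0.9, -0.5]
opening: 0.0693
time: 23.05
ee_pos: [0.4406, 0.0369, 0.0155]
tcp_rot: [-90.1, -0.0, 90.0]
wrist_force: [-1.4, 0.0, 6.2]
opening: 0.0583
```

```bash
python3 -m crank '0 -.003 0 0 0 0;0 -.03 0 0 0 0;-.02 -.075 -.02 0 0 0;-.05 -.085 -.06 0 0 0;-.08 -.085 -.1 0 0 0;-.11 -.085 -.14 0 0 0;-.14 -.085 -.18 0 0 0;-.159 -.075 -.2175 0 0 0'; python3 -m crank '0 0 0 0 0 0;0 0.02 0 0 0 0;0 .035 0 0 0 0;0 .04 0 0 0 0;0 .04 0 0 0 0;0 .04 0 0 0 0'; python3 - <<'E'
from h import *
im=vision.camera("side")[:,:,::-1]; cv2.imwrite("side10raw.png",im)
cv2.imwrite("pics/s10.png",cv2.resize(im[145:220,170:270],(800,600),interpolation=cv2.INTER_CUBIC))
p=proj("side",[[.657,-.122,.012],[.657,-.122,.048],[.667,-.122,.012],[.657,-.132,.012]]);print((p-[170,145])*8)
E
```

```text
time: 23.85
ee_pos: [0.6598, -0.1244, 0.0908]
tcp_rot: [-90.1, 0.0, 89.9]
wrist_force: [1.0, 0.5, 0.8]
opening: 0.0583
time: 24.45
ee_pos: [0.6578, -0.1218, 0.0509]
tcp_rot: [-90.1, 0.0, 90.0]
wrist_force: [-0.5, -0.5, -0.9]
opening: 0.0582
[[391.92519146 312.96776857]
 [387.49711823 220.78852367]
 [363.77942815 310.24445095]
 [399.23165773 298.81074673]]
```

View pics/s10.png

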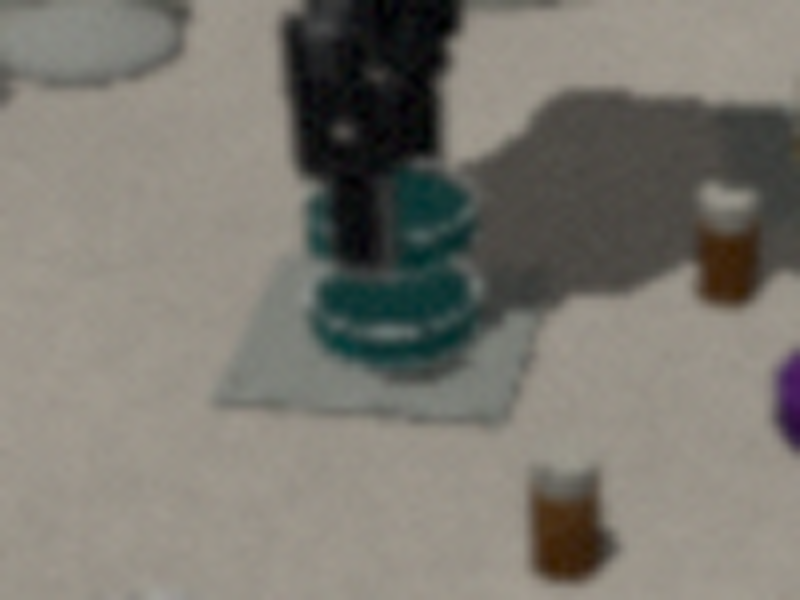

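```bash
python3 -m crank '0 .01 0 0 0 0;0 .016 0 0 0 0;0 .0175 0 0 0 0;0 .0175 0 0 0 0;0 .0175 0 0 0 0'
```

```text
time: 25.0
ee_pos: [0.6578, -0.1221, 0.0323]
tcp_rot: [-90.0, -0.0, 90.0]
wrist_force: [0.4, 0.3, -0.4]
opening: 0.0583
```

```bash
python3 -m crank '0 .0005 0 0 0 0;0 .001 0 0 0 0;0 .001 0 0 0 0;0 .001 0 0 0 0'
```

```text
time: 25.4
ee_pos: [0.6579, -0.1221, 0.0316]
tcp_rot: [-90.0, 0.0, 90.0]
wrist_force: [-1.1, 0.5, 2.9]
opening: 0.0587
```

Set down. Release, retreat toward the robot, inspect everything.

```bash
python3 -m crank '0 0 0 0 0 0;0 0 0 0 0 0;0 0 0 0 0 0;0 -.005 0 0 0 0;0 -.02 0 0 0 0;0 -.05 0 0 0 0;0 -.09 0 0 0 0;.02 -.1 .04 0 0 0' -0.62; python3 -m crank '.02 -.02 .04 0 0 0;.04 -.04 .08 0 0 0;.06 -.06 .12 0 0 0;.08 -.08 .16 0 0 0;.1 -.1 .2 0 0 0;.12 -.1 .24 0 0 0;.12 -.1 .26 0 0 0;.12 -.1 .26 0 0 0'; python3 - <<'E'
from h import *
np.set_printoptions(precision=4,suppress=True)
for n in("top","side"):
    im=vision.camera(n)[:,:,::-1]; cv2.imwrite(f"{n}11raw.png",im)
T=cv2.imread("top11raw.png");S=cv2.imread("side11raw.png")
c=[T[h-35:h+35,x-25:x+25] for x,h in((222,136),(312,136),(378,190),(150,192))]
d=[S[h-35:h+35,x-25:x+25] for x,h in((188,230),(218,178),(278,158),(234,305))]
cv2.imwrite("pics/m11.png",cv2.resize(np.vstack([np.hstack(c),np.hstack(d)]),(800,560),interpolation=cv2.INTER_CUBIC))
for k,s in(('red',(221,134)),('teal',(312,134)),('straw',(378,189)),('black',(149,191))):
    uv,A=blob(T,s,14);print(k,uv,A,onz("top",uv,.036)[:2])
E
```

```text
time: 26.2
ee_pos: [0.6231, -0.1038, 0.1371]
tcp_rot: [-90.6, 0.1, 89.9]
wrist_force: [-0.3, 1.4, 0.5]
opening: 0.0687
time: 27.0
ee_pos: [0.356, 0.0183, 0.2336]
tcp_rot: [-90.2, -0.0, 90.1]
wrist_force: [1.6, 0.0, 0.3]
opening: 0.0692
red [220.6021 133.486 ] 291.5 [0.662  0.1132]
teal [312.5872 133.4655] 304.0 [ 0.6555 -0.122 ]
straw [379.4581 189.2091] 334.0 [ 0.5076 -0.2824]
black [148.4936 191.1427] 341.0 [0.5168 0.2968]
```

View pics/m11.png

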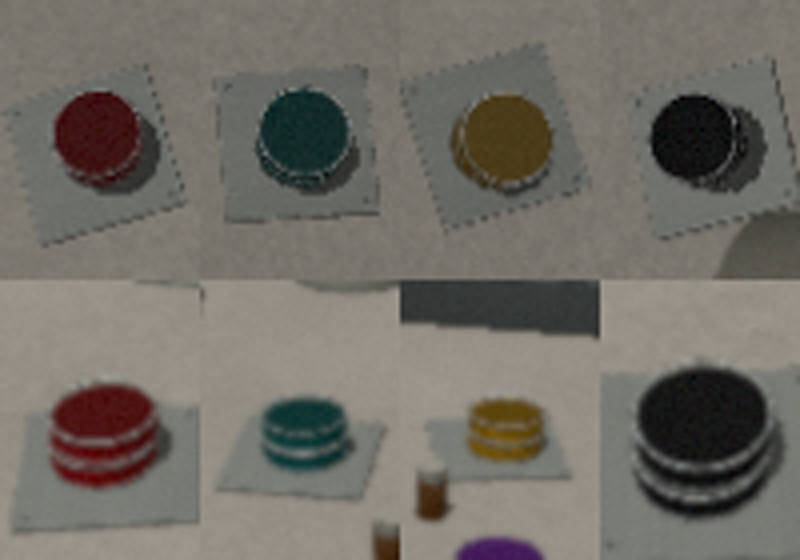

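```bash
python3 - <<'E'
from h import *
for f,z in(("top0raw.png",.02),("top11raw.png",.036)):
    im=cv2.imread(f)
    for tol in(7,10,14):
        uv,A=blob(im,(148,191),tol); print(f,tol,uv,A,onz("top",uv,z)[:2])
    g=im.mean(2)[190:193].mean(0)[132:168]; print(g.round().astype(int))
    g=im[:,146:150].mean(2).mean(1)[175:210]; print(g.round().astype(int))
print(proj("top",[[.5184,.3,.02],[.5184,.3,.036]]))
E
```

```text
top0raw.png 7 [149.19396051 191.52497096] 287.0 [0.51833997 0.30045766]
top0raw.png 10 [149.29222222 191.49944444] 300.0 [0.51840034 0.30019972]
top0raw.png 14 [149.55450734 191.61582809] 318.0 [0.51808121 0.29949682]
[109 102 105 106 106 108  97  28  16  13  15   8  15  16  17  18  15  17
  15  18  13  19  14  16  19  16  15  22  67  30  48  53 106 106 106 106]
[108 102 105 105 106 105  91  20  12  15  16  12  13  18  17  16  18  16
  15  18  16  13  14  16  18  16  16  72  82  96 107 103 105 104 104]
top11raw.png 7 [147.79866889 190.6333888 ] 300.5 [0.51814629 0.29867438]
top11raw.png 10 [147.91050375 190.8301179 ] 311.0 [0.51763593 0.29836781]
top11raw.png 14 [148.49364614 191.1427175 ] 341.0 [0.5168005  0.29682656]
[113 109 111 108 102  71  18  10  14  13  18  17  14  15  21  19  14  15
  20  16  18  19  20  17  14  16  47  27  36  35  50  50  51  61 107 111]
[112 108 111 111 110  86  18  15  14  18  18  17  18  19  15  17  18  16
  19  15  22  19  19  15  18  16  30  55  67  99 111 110 111 110 111]
[[149.36776878 191.497783  ]
 [147.29197023 190.54642867]]
```

Black is within about 2 mm of square (0.2–0.8 mm in x, 1.8 mm in y). Handing in.

```bash
python3 -c "
from workcell import bot; print(bot.job_done(), bot.get_obs()['time'])"
```

```text
the job is handed in; nothing more can be done
the job is handed in; nothing more can be done
```

I took the stack apart from the top (red, straw, black, teal). Each dish was set down level onto the laid-out dish of its own colour, and I handed the job in at about 27 s of the 109 s.

- **Placement:** in the last top-camera check, the dishes sat off the laid-out ones by about 1.6 mm (red), 0.4 mm (teal), 0.7 mm (straw) and 2 mm (black). The side view shows all four pairs level and squared up.
- **Forces:** I released each dish only after feeling light contact, 3 to 7 N at the wrist.
- **Leave-alone items:** I moved nothing else on purpose, but I ran no separate before-and-after check on the laid-out dishes, the purple look-alikes or the vials.
- **Disagreements:** the two cameras differed by up to about 5 mm on the laid-out dishes. I went mainly by the top camera and checked each fit in the side view before lowering. Looser colour thresholds made the red and black offsets look like 3 to 4 mm, because they took in the dish wall; the figures above use tighter ones.

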